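# Set the sliding leg of a display stand and close its cam lever

## Robot

A 7-joint arm with a two-finger parallel gripper is mounted at the origin on the work surface. World frame = base frame: x ahead of the robot, y to its left, z up, the work surface at z = 0. Lengths are in m, angles in rad, forces in N, time in s.
With the tool pointing down it reaches from about 0.4 to 0.85 m from the base axis. Payload 10.4 kg.
Tool frame: the origin (TCP) lies at the very end of the fingers, on their centre line; the grasp point (between the pads) lies 19 mm behind it; y points along the fingers, z is the direction in which the jaws open and shut, and the axes are right-handed (so a half turn about y gives the same grasp; the last joint's range is limited). The gripper opens to 85 mm and grips with 20 to 120 N. Pads are 22 mm wide; open, the fingers measure 114 mm over their backs; the gripper's body (76 mm by 85 mm) begins 54 mm behind the grasp point. The pads swing forward as they close: fully open they stand 13 mm farther back than shut.
Start: joints at [1.284, 0.332, -0.065, 1.46, 0.022, 1.35, -0.088], TCP at [0.163, -0.603, 0.21] pointing down, gripper open.
Joint ranges: [-2.6, 2.6], [-0.5, 2.12], [-1.47, 1.34], [0.16, 2.42], [-1.27, 4.41], [0.06, 2.06], [-2.6, 2.6]. Speed limits (rad/s): [2.22, 2.22, 2.79, 2.79, 3.14, 3.14, 3.14].

## Interface

Orientations are given as a rotation vector (axis times angle).
In Python, from plant import arm gives the robot as it stands.
- The arm moves only by the tool play_rows, never from a script. Its argument "deltas" is a list of rows, each an object with "travel": the shift along the world's x, y, z in mm, a list of three; "rotation": the turn, a rotation vector about the world's x, y, z in rad, a list of three; "claw": the opening, from 0 (shut) to 1 (fully open). A call has 1 to 20 rows; each row shifts and turns the commanded pose from where the row before left it; what a row does not reach is not made up. A row lasts 1/10 s, in which the tool goes at most 50 mm and 8.59 degrees, less where a joint would pass 70% of its speed; a pose out of reach is approached as far as the arm can. A call is refused whole if a number of a shift passes 50 or a number of a turn 0.15, either way. A call with a gripper value outside its range is refused whole. The fingers move at their own pace and stop on an object; "newtons" is the grip in N (left out, the last holds). Time passes only in rows, so rows that do not move let the fingers close. It gives the time, the measured TCP pose, the force and the opening at its end, in the units of the state.
- arm.state(): the state, without advancing time (a new reading comes with each control period).
- arm.camera(name): name is "side" or "top" or "wrist"; returns a dict with "pixels" (384x512x3 uint8, red, green, blue), "depth" (384x512 float32, m along the optical axis (not along the pixel's ray), 0 where there is no reading), "intrinsics" (3x3 intrinsics, pixels), "R" (3x3) and "t" (3): a world point X has camera coordinates R X + t. Camera axes: x right, y down, z forward; pixel columns grow to the right and rows downward; lengths in m; the calibration is good to about 2 mm. A picture is of the moment at which its call begins.
- arm.hand_in(): hands the job in, once; it reports no verdict.
Trained networks look in a picture, given as the dict that the camera call returned (one of the last four; its "shot" number tells which), for a name from the list of things; names that differ only in an ending like _2 or _b are one class to them, and where a whole thing is asked for, a point or a joint stands for the part that bears it (a point fixed in the world has none). Each returns a list of dicts, best first, with "confidence" (0 to 1); they miss things now and then, are a little off and sometimes report something else, mostly with a low value. They report only what shows in the picture. A call takes as long as a camera call.
- arm.trace(picture, query): "region" (384x512 bool, what is visible of it) and "box" ([left, top, right, bottom] in pixels, round what is visible of it).
The state is a dict: "clock": time; "joint_positions": joint angles; "joint_vel": joint speeds; "joint_efforts": joint torques, N m; "eef_pos": TCP position; "tool_rot": TCP orientation; "force": force on the tool from outside, world axes, zero at the start; "wrist_torque": the same for the moment, N m; "grip_width": finger opening in m.
Only numpy, scipy, OpenCV 4.12 (cv2) and the standard library are available. Lean on these libraries where they do the work, as an engineer would, in place of code of your own. Each camera call takes 0.05 s, during which the arm holds its last target. There are 200 camera calls.

## Task

Lift the pot by its handle off the display stand and set it down upright, not dropped, in the middle of the round cork mat beside the stand. Then pull the stand's sliding leg out until its crossbar is in line with the pointer, and while holding it there slide the cam lever fully closed, away from the pointer. The leg springs back when let go, so finish still holding the crossbar in line with the pointer, with the lever closed; leave the pumpkins and the jar alone.

Things in the scene. Friction and masses are not known exactly. Their poses are not given: they have to be found in the camera images.
- pot_mid (a point): white ceramic open pot, 94 mm across at the rim, 72 mm high, 0.28 to 0.56 kg, with a rigid arched handle: the handle's wooden grip is a level bar 14 x 66 x 14 mm, its long side along this frame's y, its centre 62 mm above this point. This point is on the pot's axis, 68 mm above its underside (137 mm overall height); z is up. The pot starts on the stand's wooden deck, 60 mm above the table.
- pot: the same pot; origin at the centre of its underside, same axes
- mat_top (a point): round cork mat, 150 mm across, 4 mm thick, fixed on the table; this point is the centre of its top face
- stand: fixed display stand: dark steel base plate 350 x 215 x 8 mm, wooden deck 165 x 200 mm with its top at 60 mm, and in front of the deck a dark collar 35 mm deep and 200 mm wide, also 60 mm high. Origin on the table, below the middle of the collar's outer face; x points out of the collar, the way the leg slides out; y is the way the lever slides to close; z up. The deck lies behind the collar from x = -35 to -200 mm; the base plate reaches to x = 150 mm.
- bar_mid (a point): centre of the aluminium crossbar at the end of the sliding leg; axes parallel to the stand's. The bar is 12 mm thick (x), 160 mm long (y), 28 mm high, from 30 to 58 mm above the table; this point is 44 mm above the table, at x = 55 mm + leg joint, y = 5 mm in the stand's frame. The flat leg (22 mm wide) runs below the bar, its top at 26 mm, so fingers can straddle the bar from above anywhere along its length and slide along it with their tips about 30 mm above the table.
- leg (a joint): how far the leg is pulled out, m: 0 fully in (start) to 0.080. A spring pulls it back in with about 4 to 6 N
- mark (a point): point 44 mm above the table on the fixed pointer: a thin upright steel blade (4 mm thick, 18 mm long, top at 58 mm) on a small dark foot on the base plate, beside the crossbar's -y end; the point is the middle of its upright edge facing the bar's end, 11 mm from it. Axes parallel to the stand's. The leg is at its mark when the crossbar's centre has the same x as this point, 30 to 65 mm out.
- lever (a joint): cam lever position along the stand's y, m: near 0 (to 0.005) open at the start, 0.036 fully closed against its stop. Stiff, about 3 N to slide, stays where it is left
- lever_face (a point): point on the flat -y side of the steel lever blade, 72 mm above the table, 100 mm out from the collar. The blade is a level bar 10 mm wide (y), 64 to 80 mm above the table, reaching from the collar's top out to 150 mm, parallel to the leg, 6 mm above the crossbar. Pushed in +y (away from the pointer), e.g. with the sides of fingers that straddle the crossbar, it closes; at joint 0 this side is at y = 12 mm.
- pumpkin_a: bystander: terracotta pumpkin ornament, 94 mm across, 60 mm high; origin under its centre
- pumpkin_b: bystander: white ceramic pumpkin ornament, 80 mm across, 51 mm high; origin under its centre
- glue_jar: bystander: closed white jar, 60 mm across, 90 mm high; origin under its centre

How it is judged:
By the outcome, as a careful person would: the job done as asked, in the order asked, and still so for the second after the job is handed in, while the arm keeps its last pose, push and grip.
It also fails if it takes over 58 s, if anything falls off the work surface, if the arm or the gripper's body presses on something with over 40 N, if the wrist force passes 120 N, or if a joint passes its speed limit or range.

## Working session

There is one attempt and no reset: what is moved stays moved. The work goes in short steps, Python scripts to look and compute and a tool call to move; the robot and the scene stay as the last step left them, time stands still between calls to the robot, and variables do not carry over. Pictures are saved under pics/ and viewed, about 8 in all and at most 12, crops included, and the job is handed in when it is done.

Besides the shell and the picture viewer there is one more tool, called after "Call:" in YAML: its name, and indented under it one key for each argument. play_rows: Moves the arm, as the interface text tells. Its arguments: {"type":"object","properties":{"deltas":{"type":"array"},"newtons":{"type":"number"}},"required":["deltas"]}

```bash
mkdir -p pics; ls; cat > h.py <<'E'
import numpy as np, cv2
from plant import arm
def pts(p,mask=None):
    d=p["depth"]; m=d>0
    if mask is not None: m=m&mask
    v,u=np.nonzero(m); z=d[v,u]; K=p["intrinsics"]
    c=np.stack([(u-K[0,2])/K[0,0]*z,(v-K[1,2])/K[1,1]*z,z],1)
    return (c-p["t"])@p["R"], u, v
def save(p,n): cv2.imwrite(f"pics/{n}.png",p["pixels"][:,:,::-1])
def proj(p,X):
    c=np.asarray(X)@p["R"].T+p["t"]; q=c@p["intrinsics"].T; return q[...,:2]/q[...,2:]
E
python3 - <<'E'
from h import *
np.set_printoptions(precision=3,suppress=True)
print(arm.state())
for n in ("top","side"):
    p=arm.camera(n); save(p,n+"0")
    print(n,"cam at",-p["R"].T@p["t"])
    for q in ["pot_mid","mat_top","stand","bar_mid","mark","lever_face","pumpkin_a","glue_jar"]:
        try: r=arm.trace(p,q)
        except Exception as e: print(q,e); continue
        for o in r[:2]:
            X,_,_=pts(p,o["region"])
            if len(X): print(q,round(o["confidence"],2),o["box"],len(X),np.median(X,0),np.percentile(X,2,0),np.percentile(X,98,0))
a=cv2.imread("pics/top0.png");b=cv2.imread("pics/side0.png")
E
```

```text
pics
{'clock': 0.0, 'joint_positions': array([ 1.284,  0.333, -0.065,  1.461,  0.022,  1.35 , -0.089]), 'joint_vel': array([ 0.001,  0.001,  0.001, -0.001, -0.   ,  0.   ,  0.   ]), 'joint_efforts': array([  0.001, -62.545,   0.05 , -39.16 ,   0.016,   0.01 ,   0.   ]), 'eef_pos': array([ 0.163, -0.603,  0.209]), 'tool_rot': array([-0.276,  2.082, -2.079]), 'force': array([-0.129, -0.762,  0.046]), 'wrist_torque': array([-0.   , -0.042,  0.041]), 'grip_width': 0.08567083115132083}
top cam at [0.498 0.072 1.211]
pot_mid 0.62 [162.9, 162.6, 199.7, 199.7] 1015 [0.617 0.244 0.089] [0.57  0.201 0.062] [0.657 0.288 0.199]
mat_top 0.89 [345.1, 204.1, 394.9, 253.7] 1940 [ 0.471 -0.298  0.004] [ 0.407 -0.365 -0.   ] [ 0.538 -0.232  0.009]
stand 0.93 [153.3, 153.4, 286.8, 255.6] 7891 [0.547 0.129 0.057] [ 0.432 -0.028  0.004] [0.684 0.315 0.08 ]
bar_mid 0.67 [226.2, 179.0, 257.5, 233.5] 326 [0.55  0.075 0.055] [0.475 0.038 0.007] [0.617 0.112 0.062]
lever_face 0.74 [220.4, 187.4, 290.5, 211.5] 338 [0.562 0.069 0.08 ] [ 0.529 -0.037  0.01 ] [0.591 0.141 0.084]
lever_face 0.21 [376.9, 142.4, 408
[... 976 characters left out ...]
13 0.008] [0.626 0.09  0.062]
mark 0.6 [300.5, 211.1, 306.9, 227.6] 81 [0.446 0.062 0.028] [0.439 0.058 0.012] [0.453 0.069 0.055]
lever_face 0.63 [237.4, 176.1, 274.0, 227.0] 432 [0.567 0.072 0.079] [ 0.534 -0.123 -0.001] [0.598 0.144 0.083]
pumpkin_a 0.95 [226.2, 114.1, 257.9, 136.1] 461 [ 0.684 -0.346  0.043] [ 0.644 -0.392  0.016] [ 0.726 -0.321  0.055]
pumpkin_a 0.63 [198.2, 147.9, 218.5, 164.1] 368 [ 0.748 -0.155  0.037] [ 0.715 -0.192  0.016] [ 0.783 -0.134  0.049]
glue_jar 0.62 [258.6, 320.2, 291.4, 368.2] 1277 [0.47  0.466 0.068] [0.443 0.395 0.001] [0.498 0.479 0.093]
glue_jar 0.49 [198.6, 149.9, 219.6, 167.3] 392 [ 0.747 -0.155  0.037] [ 0.715 -0.195  0.014] [ 0.782 -0.135  0.048]
```

```bash
python3 - <<'E'
from h import *
np.set_printoptions(precision=4,suppress=True)
def rect(X): 
    r=cv2.minAreaRect((X[:,:2]*1000).astype(np.float32)); return np.round(r[0],1),np.round(r[1],1),round(r[2],1)
for n in("top","side"):
    p=arm.camera(n)
    X,u,v=pts(p)
    def sel(x0,x1,y0,y1,z0,z1): return X[(X[:,0]>x0)&(X[:,0]<x1)&(X[:,1]>y0)&(X[:,1]<y1)&(X[:,2]>z0)&(X[:,2]<z1)]
    g=sel(.5,.75,.1,.4,.185,.215); print(n,"grip",len(g),rect(g),g.mean(0))
    d=sel(.4,.75,.1,.4,.052,.068); print("deck",rect(d),len(d))
    b=sel(.4,.75,-.05,.1,.05,.066); print("bar",rect(b),len(b))
    l=sel(.4,.75,-.05,.2,.073,.09); print("lev",rect(l),len(l))
    m=arm.trace(p,"mark")
    for o in m[:2]:
        Y,_,_=pts(p,o["region"]); Y=Y[(Y[:,2]>.02)]; print("mark",o["confidence"],rect(Y) if len(Y)>3 else 0)
    o=arm.trace(p,"pot_mid")[0]; Y,_,_=pts(p,o["region"]); r=Y[(Y[:,2]>.122)&(Y[:,2]<.14)]; print("rim",rect(r),len(r))
    mm=sel(.35,.6,-.4,-.2,.002,.012); print("mat",rect(mm))
    im=p["pixels"][130:280,80:420] if n=="top" else p["pixels"][110:380,150:350]
    cv2.imwrite(f"pics/{n}1.png",cv2.resize(im,None,fx=2.2,fy=2.2,interpolation=2)[:,:,::-1])
E
python3 - <<'E'
import cv2
E
```

```text
top grip 171 (array([614.7, 245.3]), array([71.6, 14.4]), 4.4) [0.6143 0.2445 0.1961]
deck (array([586.5, 213.4]), array([201.2, 200.2]), 72.8) 4008
bar (array([543.4,  68.6]), array([ 63. , 221.6]), 88.7) 257
lev (array([553.4,  52.4]), array([189.4,  31.6]), 71.6) 340
mark 0.61 (array([440.6,  61.9]), array([ 5.4, 12. ]), 87.9)
rim (array([614.9, 245.2]), array([92.8, 90.5]), 43.9) 174
mat (array([ 475. , -299.9]), array([249.7, 199.8]), 0.1)
side grip 261 (array([622.1, 246.1]), array([74.9, 17.7]), 5.7) [0.62   0.2475 0.1942]
deck (array([591.6, 212. ]), array([206.6, 202.3]), 72.2) 3646
bar (array([554.1,  68.1]), array([195.7, 136.5]), 36.4) 304
lev (array([571.3,  82. ]), array([253.5,  32.2]), 73.8) 331
rim (array([619.7, 245. ]), array([95.1, 91.9]), 81.4) 395
mat (array([ 475. , -299.7]), array([249.7, 199.6]), 0.1)
```

View pics/top1.png

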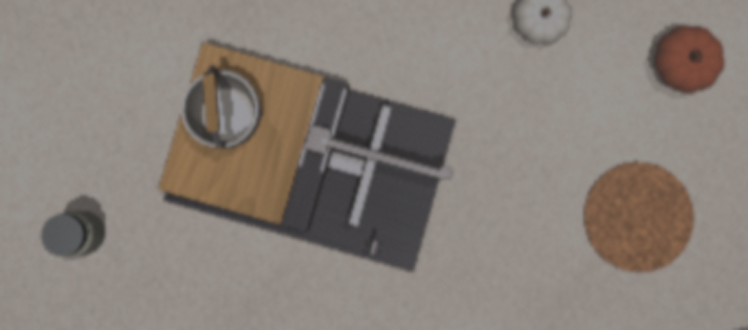

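View pics/side1.png

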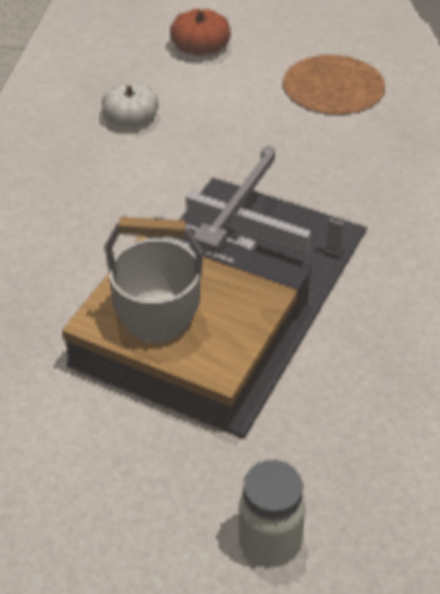

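```bash
python3 - <<'E'
from h import *
from scipy.spatial.transform import Rotation as R
M=R.from_rotvec(arm.state()["tool_rot"]).as_matrix(); print(M.round(3)); print("z yaw",np.degrees(np.arctan2(M[1,2],M[0,2])))
E
```

```text
[[-0.965  0.     0.261]
 [-0.261 -0.    -0.965]
 [ 0.    -1.     0.   ]]
z yaw -74.8831514188341
```

Call:
play_rows:
  deltas:
    - {"travel": [40, 30, 10], "rotation": [0, 0, 0], "claw": 1}
    - {"travel": [40, 30, 10], "rotation": [0, 0, 0], "claw": 1}
    - {"travel": [40, 30, 10], "rotation": [0, 0, 0], "claw": 1}
    - {"travel": [40, 30, 10], "rotation": [0, 0, 0], "claw": 1}
    - {"travel": [40, 30, 10], "rotation": [0, 0, 0], "claw": 1}
    - {"travel": [40, 30, 10], "rotation": [0, 0, 0], "claw": 1}
    - {"travel": [40, 30, 10], "rotation": [0, 0, 0], "claw": 1}
    - {"travel": [40, 30, 10], "rotation": [0, 0, 0], "claw": 1}
    - {"travel": [40, 30, 10], "rotation": [0, 0, 0], "claw": 1}
    - {"travel": [40, 30, 10], "rotation": [0, 0, 0], "claw": 1}
    - {"travel": [5, 35, 0], "rotation": [0, 0, 0], "claw": 1}
    - {"travel": [5, 35, 0], "rotation": [0, 0, 0], "claw": 1}
    - {"travel": [5, 35, 0], "rotation": [0, 0, 0], "claw": 1}
    - {"travel": [5, 35, 0], "rotation": [0, 0, 0], "claw": 1}
    - {"travel": [5, 35, 0], "rotation": [0, 0, 0], "claw": 1}
    - {"travel": [5, 35, 0], "rotation": [0, 0, -0.03], "claw": 1}
    - {"travel": [5, 35, 0], "rotation": [0, 0, -0.03], "claw": 1}
    - {"travel": [5, 35, 0], "rotation": [0, 0, -0.03], "claw": 1}
    - {"travel": [5, 35, 0], "rotation": [0, 0, -0.03], "claw": 1}
    - {"travel": [5, 35, 0], "rotation": [0, 0, -0.03], "claw": 1}

```text
clock: 3.2
eef_pos: [0.6052, 0.0421, 0.308]
tool_rot: [-0.121, 2.163, -2.164]
force: [0.7, 0.7, -0.4]
grip_width: 0.0858
```

```bash
python3 - <<'E'
from h import *
from scipy.spatial.transform import Rotation as R
np.set_printoptions(precision=4,suppress=True)
s=arm.state();M=R.from_rotvec(s["tool_rot"]).as_matrix(); print("z yaw",np.degrees(np.arctan2(M[1,2],M[0,2])),s["eef_pos"])
p=arm.camera("wrist"); save(p,"w1"); print(-p["R"].T@p["t"])
X,u,v=pts(p)
np.savez("w1.npz",X=X,u=u,v=v)
for q in ["pot_mid","bar_mid","mark","lever_face"]:
    for o in arm.trace(p,q)[:1]: print(q,o["confidence"],o["box"])
E
```

```text
z yaw -83.5641878249318 [0.6052 0.0421 0.308 ]
[0.6768 0.0504 0.4725]
pot_mid 0.72 [0.8, 75.5, 113.4, 187.9]
bar_mid 0.93 [194.5, 132.6, 253.6, 248.4]
mark 0.69 [0.5, 75.8, 113.7, 183.8]
lever_face 0.91 [158.7, 152.3, 308.3, 224.5]
```

View pics/w1.png

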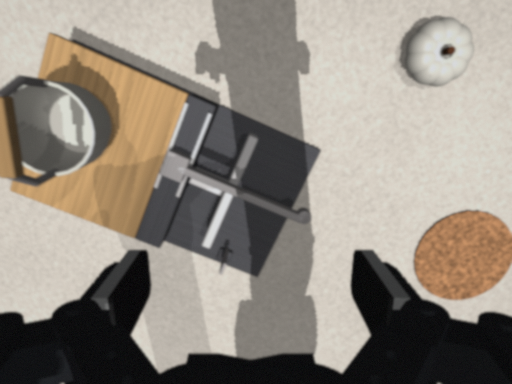

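Call:
play_rows:
  deltas:
    - {"travel": [2, 34, 0], "rotation": [0, 0, -0.01], "claw": 1}
    - {"travel": [2, 34, 0], "rotation": [0, 0, -0.01], "claw": 1}
    - {"travel": [2, 34, 0], "rotation": [0, 0, -0.01], "claw": 1}
    - {"travel": [2, 34, -15], "rotation": [0, 0, 0], "claw": 1}
    - {"travel": [2, 34, -15], "rotation": [0, 0, 0], "claw": 1}
    - {"travel": [2, 34, -10], "rotation": [0, 0, 0], "claw": 1}
    - {"travel": [0, 0, 0], "rotation": [0, 0, 0], "claw": 1}
    - {"travel": [0, 0, 0], "rotation": [0, 0, 0], "claw": 1}

```text
clock: 4.25
eef_pos: [0.6176, 0.2438, 0.2674]
tool_rot: [-0.092, 2.178, -2.18]
force: [0.8, -0.4, 0.3]
grip_width: 0.0856
```

```bash
python3 - <<'E'
from h import *
from scipy.spatial.transform import Rotation as R
np.set_printoptions(precision=4,suppress=True)
s=arm.state();M=R.from_rotvec(s["tool_rot"]).as_matrix(); print("z yaw",np.degrees(np.arctan2(M[1,2],M[0,2])),s["eef_pos"])
p=arm.camera("wrist"); save(p,"w2")
X,u,v=pts(p)
m=(X[:,2]>.188)&(X[:,2]<.206)&(np.hypot(X[:,0]-.617,X[:,1]-.245)<.06)
g=X[m]; print(len(g),g.mean(0),cv2.minAreaRect((g[:,:2]*1000).astype(np.float32)),u[m].min(),u[m].max(),v[m].min(),v[m].max())
m=(X[:,2]>.124)&(X[:,2]<.14)&(np.hypot(X[:,0]-.617,X[:,1]-.245)<.07); r=X[m]; print("rim",cv2.minAreaRect((r[:,:2]*1000).astype(np.float32)))
E
```

```text
z yaw -85.22603378278646 [0.6176 0.2438 0.2674]
1774 [0.6211 0.2452 0.1967] ((619.3087768554688, 244.9159698486328), (73.1753158569336, 13.604897499084473), 4.326116561889648) 240 259 140 237
rim ((618.169677734375, 245.3831024169922), (92.83877563476562, 92.98385620117188), 50.55583572387695)
```

View pics/w2.png

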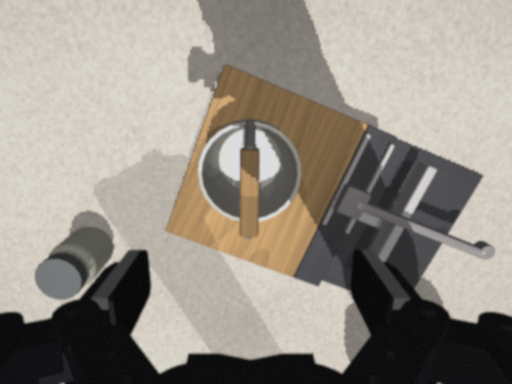

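Call:
play_rows:
  newtons: 60
  deltas:
    - {"travel": [0, 1, -20], "rotation": [0, 0, 0], "claw": 1}
    - {"travel": [0, 0, -20], "rotation": [0, 0, 0], "claw": 1}
    - {"travel": [0, 0, -20], "rotation": [0, 0, 0], "claw": 1}
    - {"travel": [0, 0, -20], "rotation": [0, 0, 0], "claw": 1}
    - {"travel": [0, 0, -18], "rotation": [0, 0, 0], "claw": 1}
    - {"travel": [0, 0, 0], "rotation": [0, 0, 0], "claw": 0}
    - {"travel": [0, 0, 0], "rotation": [0, 0, 0], "claw": 0}
    - {"travel": [0, 0, 0], "rotation": [0, 0, 0], "claw": 0}
    - {"travel": [0, 0, 0], "rotation": [0, 0, 0], "claw": 0}
    - {"travel": [0, 0, 0], "rotation": [0, 0, 0], "claw": 0}
    - {"travel": [0, 0, 0], "rotation": [0, 0, 0], "claw": 0}
    - {"travel": [0, 0, 0], "rotation": [0, 0, 0], "claw": 0}
    - {"travel": [0, 0, 0], "rotation": [0, 0, 0], "claw": 0}
    - {"travel": [0, 0, 0], "rotation": [0, 0, 0], "claw": 0}
    - {"travel": [0, 0, 0], "rotation": [0, 0, 0], "claw": 0}

```text
clock: 5.8
eef_pos: [0.6179, 0.2455, 0.171]
tool_rot: [-0.089, 2.178, -2.178]
force: [-0.0, -2.2, 6.5]
grip_width: 0.0116
```

Call:
play_rows:
  deltas:
    - {"travel": [0, 0, 3], "rotation": [0, 0, 0], "claw": 0}
    - {"travel": [0, 0, 6], "rotation": [0, 0, 0], "claw": 0}
    - {"travel": [0, 0, 10], "rotation": [0, 0, 0], "claw": 0}
    - {"travel": [0, 0, 10], "rotation": [0, 0, 0], "claw": 0}
    - {"travel": [0, 0, 10], "rotation": [0, 0, 0], "claw": 0}
    - {"travel": [0, 0, 10], "rotation": [0, 0, 0], "claw": 0}
    - {"travel": [0, 0, 10], "rotation": [0, 0, 0], "claw": 0}

```text
clock: 6.5
eef_pos: [0.6173, 0.2458, 0.23]
tool_rot: [-0.091, 2.178, -2.178]
force: [0.5, 1.0, -4.2]
grip_width: 0.0111
```

```bash
python3 - <<'E'
from h import *
np.set_printoptions(precision=4,suppress=True)
p=arm.camera("wrist"); q=arm.camera("side"); 
cv2.imwrite("pics/c3.png",np.hstack([p["pixels"][80:330,100:420],cv2.resize(q["pixels"][150:300,130:330],None,fx=1.667,fy=1.667)[:250]])[:,:,::-1])
s=arm.state();print(s["force"],s["grip_width"],s["eef_pos"])
# mat centre refit via traced region ellipse projected onto z=.004
for n in("top","side"):
    c=arm.camera(n); o=arm.trace(c,"mat_top")[0]; Y,_,_=pts(c,o["region"]); r=cv2.minEnclosingCircle((Y[:,:2]*1000).astype(np.float32)); print(n,o["box"],r,Y.mean(0))
E
```

```text
[ 0.2572  0.6233 -3.8934] 0.011470716351699673 [0.6178 0.2462 0.231 ]
top [343.1, 203.5, 394.3, 252.3] ((470.151123046875, -298.79827880859375), 77.16011810302734) [ 0.4711 -0.2978  0.0042]Traceback (most recent call last):
  File "<stdin>", line 8, in <module>
IndexError: list index out of range
```

View pics/c3.png

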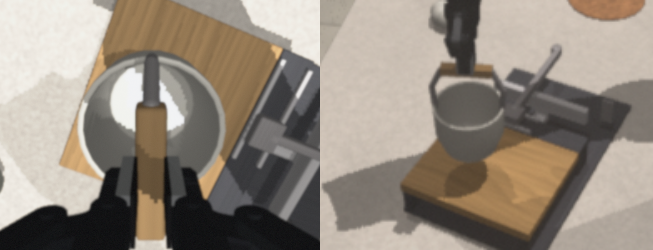

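Call:
play_rows:
  deltas:
    - {"travel": [0, -5, 15], "rotation": [0, 0, 0], "claw": 0}
    - {"travel": [-4, -15, 10], "rotation": [0, 0, 0], "claw": 0}
    - {"travel": [-8, -25, 0], "rotation": [0, 0, 0], "claw": 0}
    - {"travel": [-8, -30, 0], "rotation": [0, 0, 0], "claw": 0}
    - {"travel": [-8, -33, 0], "rotation": [0, 0, 0], "claw": 0}
    - {"travel": [-8, -33, 0], "rotation": [0, 0, 0], "claw": 0}
    - {"travel": [-8, -33, 0], "rotation": [0, 0, 0], "claw": 0}
    - {"travel": [-8, -33, 0], "rotation": [0, 0, 0], "claw": 0}
    - {"travel": [-8, -33, 0], "rotation": [0, 0, 0], "claw": 0}
    - {"travel": [-8, -33, 0], "rotation": [0, 0, 0], "claw": 0}
    - {"travel": [-8, -33, 0], "rotation": [0, 0, 0], "claw": 0}
    - {"travel": [-8, -33, 0], "rotation": [0, 0, 0], "claw": 0}
    - {"travel": [-8, -33, 0], "rotation": [0, 0, 0], "claw": 0}
    - {"travel": [-8, -33, 0], "rotation": [0, 0, 0], "claw": 0}
    - {"travel": [-8, -33, 0], "rotation": [0, 0, 0], "claw": 0}
    - {"travel": [-8, -33, 0], "rotation": [0, 0, 0], "claw": 0}
    - {"travel": [-8, -33, 0], "rotation": [0, 0, 0], "claw": 0}
    - {"travel": [-8, -25, 0], "rotation": [0, 0, 0], "claw": 0}
    - {"travel": [-8, -10, 0], "rotation": [0, 0, 0], "claw": 0}
    - {"travel": [-4, -4, 0], "rotation": [0, 0, 0], "claw": 0}

```text
clock: 8.8
eef_pos: [0.4719, -0.2986, 0.2547]
tool_rot: [-0.088, 2.179, -2.18]
force: [0.3, 0.5, -3.9]
grip_width: 0.0116
```

```bash
python3 - <<'E'
from h import *
np.set_printoptions(precision=4,suppress=True)
s=arm.state();print(s["force"],s["grip_width"],s["eef_pos"],s["tool_rot"],s["clock"])
p=arm.camera("wrist"); save(p,"w4")
print([(o["confidence"],o["box"]) for o in arm.trace(p,"mat_top")[:2]])
X,u,v=pts(p); hsv=cv2.cvtColor(p["pixels"],cv2.COLOR_RGB2HSV)[v,u]
m=(X[:,2]<.012)&(X[:,2]>-.004)&(hsv[:,1]>90)&(np.hypot(X[:,0]-.474,X[:,1]+.297)<.1)
Y=X[m,:2]; print(m.sum(),cv2.minEnclosingCircle((Y*1000).astype(np.float32)),X[m,2].mean())
# fit circle to outer edge by angle bins with fixed radius 75
c=np.array([.474,-.297])
from scipy.optimize import least_squares
a=np.arctan2(*(Y-c).T[::-1]); r=np.hypot(*(Y-c).T); E=[]
for k in np.arange(-3.1,3.1,.1):
    b=(abs(a-k)<.05)
    if b.sum()>15 and r[b].max()>.06: E.append(Y[b][np.argmax(r[b])])
E=np.array(E); f=least_squares(lambda q:np.hypot(*(E-q[:2]).T)-q[2],[*c,.075],loss="soft_l1",f_scale=.002); print(len(E),f.x)
o=arm.trace(p,"pot_mid"); print([(q["confidence"],q["box"]) for q in o[:1]])
m=(X[:,2]>.14)&(X[:,2]<.17)&(np.hypot(X[:,0]-.474,X[:,1]+.297)<.09);print(np.percentile(X[:,2],[90]));
E
```

```text
[ 0.2988  0.5477 -3.9025] 0.011589094417754076 [ 0.4719 -0.2986  0.2547] [-0.0882  2.179  -2.1803] 8.8
[(0.79, [192.2, 86.2, 311.1, 160.1])]
4653 ((473.7393798828125, -299.0046691894531), 73.73870849609375) 0.004201081128937941
34 [ 0.4736 -0.2991  0.0732]
[(0.72, [178.2, 127.6, 324.1, 319.4])]
[0.3435]
```

View pics/w4.png

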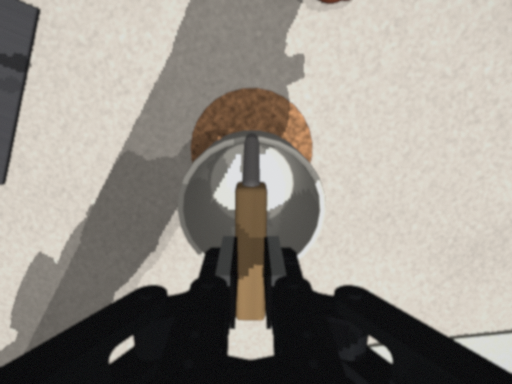

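Call:
play_rows:
  deltas:
    - {"travel": [2, 0, -10], "rotation": [0, 0, 0], "claw": 0}
    - {"travel": [0, 0, -20], "rotation": [0, 0, 0], "claw": 0}
    - {"travel": [0, 0, -20], "rotation": [0, 0, 0], "claw": 0}
    - {"travel": [0, 0, -20], "rotation": [0, 0, 0], "claw": 0}
    - {"travel": [0, 0, -20], "rotation": [0, 0, 0], "claw": 0}
    - {"travel": [0, 0, -20], "rotation": [0, 0, 0], "claw": 0}
    - {"travel": [0, 0, -14], "rotation": [0, 0, 0], "claw": 0}
    - {"travel": [0, 0, -6], "rotation": [0, 0, 0], "claw": 0}
    - {"travel": [0, 0, -4], "rotation": [0, 0, 0], "claw": 0}
    - {"travel": [0, 0, -2], "rotation": [0, 0, 0], "claw": 0}
    - {"travel": [0, 0, -1], "rotation": [0, 0, 0], "claw": 0}
    - {"travel": [0, 0, 0], "rotation": [0, 0, 0], "claw": 0}

```text
clock: 10.15
eef_pos: [0.4755, -0.2974, 0.1174]
tool_rot: [-0.09, 2.178, -2.179]
force: [-0.2, 1.3, -4.0]
grip_width: 0.0114
```

Call:
play_rows:
  deltas:
    - {"travel": [-1, -1, -1], "rotation": [0, 0, 0], "claw": 0}
    - {"travel": [0, 0, -1], "rotation": [0, 0, 0], "claw": 0}
    - {"travel": [0, 0, 0], "rotation": [0, 0, 0], "claw": 0}

```text
clock: 10.45
eef_pos: [0.4742, -0.2985, 0.1151]
tool_rot: [-0.091, 2.178, -2.179]
force: [-0.2, -0.8, -3.0]
grip_width: 0.0116
```

Call:
play_rows:
  deltas:
    - {"travel": [0, 0, -1], "rotation": [0, 0, 0], "claw": 0}
    - {"travel": [0, 0, 0], "rotation": [0, 0, 0], "claw": 0}

```text
clock: 10.65
eef_pos: [0.4746, -0.299, 0.1149]
tool_rot: [-0.089, 2.177, -2.18]
force: [-1.2, -1.8, 5.1]
grip_width: 0.0114
```

Call:
play_rows:
  deltas:
    - {"travel": [0, 0, 0], "rotation": [0, 0, 0], "claw": 0.3}
    - {"travel": [0, 0, 0], "rotation": [0, 0, 0], "claw": 0.6}
    - {"travel": [0, 0, 0], "rotation": [0, 0, 0], "claw": 1}
    - {"travel": [0, 0, 0], "rotation": [0, 0, 0], "claw": 1}
    - {"travel": [0, 0, 0], "rotation": [0, 0, 0], "claw": 1}
    - {"travel": [0, 0, 0], "rotation": [0, 0, 0], "claw": 1}
    - {"travel": [0, 0, 10], "rotation": [0, 0, 0], "claw": 1}
    - {"travel": [0, 0, 20], "rotation": [0, 0, 0], "claw": 1}
    - {"travel": [0, 0, 30], "rotation": [0, 0, 0], "claw": 1}
    - {"travel": [0, 0, 30], "rotation": [0, 0, 0], "claw": 1}
    - {"travel": [0, 0, 30], "rotation": [0, 0, 0], "claw": 1}

```text
clock: 11.75
eef_pos: [0.4742, -0.2982, 0.236]
tool_rot: [-0.091, 2.178, -2.179]
force: [0.4, -0.1, -1.1]
grip_width: 0.0854
```

```bash
python3 - <<'E'
from h import *
np.set_printoptions(precision=4,suppress=True)
p=arm.camera("wrist"); save(p,"w5")
X,u,v=pts(p)
near=np.hypot(X[:,0]-.474,X[:,1]+.299)<.07
for a,b in((.068,.08),(.132,.15)):
    m=near&(X[:,2]>a)&(X[:,2]<b); print(m.sum(),cv2.minAreaRect((X[m,:2]*1000).astype(np.float32)),X[m,2].max())
# stand measurements from w1
d=np.load("w1.npz"); X=d["X"]
def rect(m): print(m.sum(),cv2.minAreaRect((X[m,:2]*1000).astype(np.float32)))
x,y,z=X.T
th=np.radians(-107.3)
for it in range(1):
    ex=np.array([np.cos(th),np.sin(th)]); ey=np.array([-ex[1],ex[0]])
# deck+collar
rect((z>.054)&(z<.064)&(y>.1)&(y<.4)&(x<.7)&(x>.4))
c=np.array([.543,.068]); s=(X[:,:2]-c)@np.stack([ex,ey],1)
b=(z>.052)&(z<.063)&(abs(s[:,0])<.03)&(abs(s[:,1])<.1)
from collections import Counter
B=s[b]; print("bar s-range",np.percentile(B,[1,50,99],0))
rect(b)
l=(z>.074)&(z<.086)&(abs(s[:,0])<.12)&(abs(s[:,1])<.06); rect(l); print(np.percentile(s[l],[1,50,99],0))
k=(z>.045)&(z<.062)&(abs(s[:,0]-.02)<.08)&(s[:,1]<-.083)&(s[:,1]>-.13); print("mark",k.sum(),np.percentile(s[k],[1,50,99],0) if k.any() else 0, z[k])
E
```

```text
1308 ((475.15435791015625, -299.2987976074219), (91.96550750732422, 93.31952667236328), 3.3605589866638184) 0.078697093093813
1470 ((474.45709228515625, -299.4814758300781), (74.85467529296875, 13.485142707824707), 4.670128345489502) 0.14309932281873652
18146 ((589.6700439453125, 212.7000732421875), (200.2146453857422, 200.26416015625), 72.90348052978516)
bar s-range [[-0.0031 -0.0705]
 [ 0.0027  0.0065]
 [ 0.0088  0.0859]]
1056 ((549.0512084960938, 63.099151611328125), (12.081151962280273, 159.62301635742188), 72.91767120361328)
1883 ((559.5867309570312, 50.895633697509766), (189.49098205566406, 32.63337707519531), 73.45723724365234)
[[-0.0825  0.0053]
 [-0.0178  0.0214]
 [ 0.1028  0.0356]]
mark 127 [[-0.0598 -0.1015]
 [-0.0517 -0.0904]
 [ 0.0381 -0.0833]] [0.0453 0.0601 0.0589 0.0597 0.0601 0.0585 0.0606 0.0486 0.0592 0.0598
 0.0594 0.0608 0.0606 0.0613 0.0592 0.0596 0.0592 0.0601 0.0611 0.0611
 0.0536 0.0595 0.0615 0.061  0.0592 0.0598 0.059  0.0586 0.0461 0.06
 0.0605 0.0596 0.0594 0.0608 0.061  0.0615 0.0561 0.0596 0.0597 0.0609
 0.0591 0.0598 0.0599 0.0594 0.0486 0.0602 0.0602 0.0607 0.0598 0.059
 0.0589 0.0581 0.0611 0.0593 0.06   0.0603 0.0611 0.0602 0.0589 0.059
 0.06   0.0594 0.0597 0.059  0.0603 0.0576 0.0484 0.0475 0.0459 0.0516
 0.0492 0.0473 0.0464 0.0543 0.0526 0.0524 0.049  0.0557 0.0559 0.0456
 0.0547 0.0579 0.0582 0.056  0.051  0.0583 0.0583 0.0586 0.058  0.0533
 0.058  0.0571 0.0585 0.0492 0.0581 0.0571 0.0587 0.0589 0.0513 0.0583
 0.0575 0.0586 0.0485 0.0574 0.0574 0.0576 0.0593 0.0529 0.0575 0.0582
 0.0578 0.0555 0.0589 0.0586 0.0572 0.0519 0.0585 0.0567 0.0588 0.056
 0.0573 0.058  0.0586 0.0588 0.057  0.0581 0.0568]
```

View pics/w5.png

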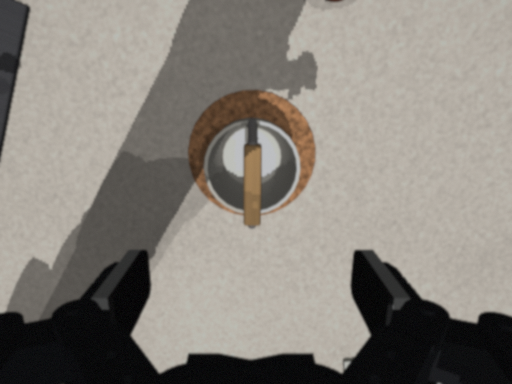

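Call:
play_rows:
  deltas:
    - {"travel": [0, 10, 0], "rotation": [0, 0, -0.03], "claw": 1}
    - {"travel": [0, 25, 0], "rotation": [0, 0, -0.03], "claw": 1}
    - {"travel": [0, 30, 0], "rotation": [0, 0, -0.03], "claw": 1}
    - {"travel": [0, 30, 0], "rotation": [0, 0, -0.03], "claw": 1}
    - {"travel": [0, 30, 0], "rotation": [0, 0, -0.03], "claw": 1}
    - {"travel": [0, 30, 0], "rotation": [0, 0, -0.03], "claw": 1}
    - {"travel": [0, 30, 0], "rotation": [0, 0, -0.03], "claw": 1}
    - {"travel": [0, 30, 0], "rotation": [0, 0, -0.03], "claw": 1}
    - {"travel": [0, 30, 0], "rotation": [0, 0, -0.03], "claw": 1}
    - {"travel": [0, 30, 0], "rotation": [0, 0, -0.03], "claw": 1}
    - {"travel": [0, 30, 0], "rotation": [0, 0, -0.03], "claw": 1}
    - {"travel": [0, 25, 0], "rotation": [0, 0, -0.03], "claw": 1}
    - {"travel": [2, 17, 0], "rotation": [0, 0, -0.02], "claw": 1}
    - {"travel": [0, 0, 0], "rotation": [0, 0, 0], "claw": 1}
    - {"travel": [0, 0, 0], "rotation": [0, 0, 0], "claw": 1}

```text
clock: 13.3
eef_pos: [0.4762, 0.0485, 0.2342]
tool_rot: [-0.307, -2.062, 2.063]
force: [0.4, 0.5, 0.1]
grip_width: 0.0856
```

```bash
cat > st.py <<'E'
from h import *
from scipy.spatial.transform import Rotation as R
np.set_printoptions(precision=4,suppress=True)
th=np.radians(-107.08); ex=np.array([np.cos(th),np.sin(th)]); ey=np.array([-ex[1],ex[0]]); O=np.array([.5604,.1171]); A=np.stack([ex,ey],1)
def S(X): return (np.atleast_2d(X)[:,:2]-O)@A
def tcp():
    s=arm.state(); M=R.from_rotvec(s["tool_rot"]).as_matrix()
    print("tcp stand",S(s["eef_pos"])[0]*1000,s["eef_pos"],"yaw",np.degrees(np.arctan2(M[1,2],M[0,2])),"F",s["force"]@np.c_[np.r_[ex,0],np.r_[ey,0],[0,0,1]],"w",s["grip_width"],"t",s["clock"])
def meas(p):
    X,u,v=pts(p); s=S(X)*1000; z=X[:,2]
    def pr(n,m):
        print(n,m.sum(), np.percentile(s[m],[2,50,98],0).round(1).tolist() if m.sum()>5 else "")
        if m.sum()>20: r=cv2.minAreaRect(s[m].astype(np.float32)); print("   ",np.round(r[0],1),np.round(r[1],1),round(r[2],1))
    pr("bar",(z>.053)&(z<.063)&(s[:,0]>40)&(s[:,0]<145)&(s[:,1]>-72)&(s[:,1]<95))
    pr("mark",(z>.05)&(z<.064)&(s[:,0]>60)&(s[:,0]<145)&(s[:,1]>-115)&(s[:,1]<-79))
    pr("lever",(z>.074)&(z<.088)&(s[:,0]>20)&(s[:,0]<135)&(s[:,1]>-20)&(s[:,1]<75))
E
python3 - <<'E'
from st import *
tcp(); print(arm.state()["joint_positions"]); p=arm.camera("wrist"); save(p,"w6"); meas(p)
print([(o["confidence"],o["box"]) for o in arm.trace(p,"mark")[:2]])
E
```

```text
tcp stand [ 90.3164 -60.2873] [0.4762 0.0485 0.2342] yaw -106.9221946948758 F [-0.627   0.2425  0.0545] w 0.08560358664691882 t 13.3
[ 0.3639  0.026  -0.5643  1.7699  0.0148  1.3495 -2.0696]
bar 2006 [[49.6, -68.4], [55.6, 8.6], [61.2, 81.2]]
    [55.2  6. ] [155.9  12.2] 90.0
mark 71 [[86.6, -103.3], [87.7, -93.5], [89.8, -86.3]]
    [ 88.2 -95. ] [ 3.2 17.8] 0.2
lever 1480 [[22.2, 13.0], [76.2, 17.5], [132.9, 22.4]]
    [77.5 17.5] [  9.7 114.9] 89.7
[(0.84, [240.8, 180.6, 258.7, 209.7])]
```

View pics/w6.png

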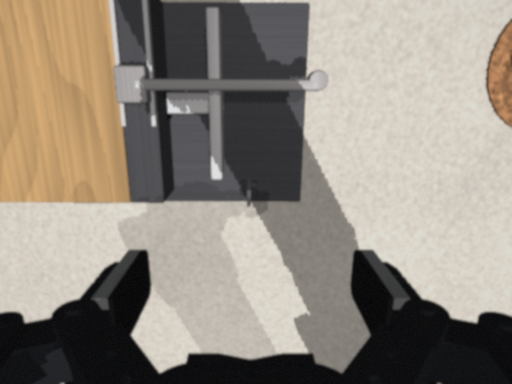

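Call:
play_rows:
  deltas:
    - {"travel": [12, 6, 0], "rotation": [0, 0, -0.003], "claw": 0.5}
    - {"travel": [12, 6, -10], "rotation": [0, 0, 0], "claw": 0.5}
    - {"travel": [12, 6, -20], "rotation": [0, 0, 0], "claw": 0.5}
    - {"travel": [11, 5, -20], "rotation": [0, 0, 0], "claw": 0.5}
    - {"travel": [0, 0, -20], "rotation": [0, 0, 0], "claw": 0.5}
    - {"travel": [0, 0, -20], "rotation": [0, 0, 0], "claw": 0.5}
    - {"travel": [0, 0, -20], "rotation": [0, 0, 0], "claw": 0.5}
    - {"travel": [0, 0, -20], "rotation": [0, 0, 0], "claw": 0.5}
    - {"travel": [0, 0, 0], "rotation": [0, 0, 0], "claw": 0.5}
    - {"travel": [0, 0, 0], "rotation": [0, 0, 0], "claw": 0.5}

```text
clock: 14.4
eef_pos: [0.5233, 0.0711, 0.1043]
tool_rot: [-0.311, -2.06, 2.06]
force: [-0.4, -0.4, 0.3]
grip_width: 0.0426
```

```bash
python3 -c "
from st import *
tcp()"
```

```text
tcp stand [ 54.8812 -21.9279] [0.5233 0.0711 0.1043] yaw -107.19385924252893 F [ 0.4555 -0.2761  0.3406] w 0.04264119857519336 t 14.4
```

Call:
play_rows:
  newtons: 20
  deltas:
    - {"travel": [0, 0, -15], "rotation": [0, 0, 0], "claw": 0.5}
    - {"travel": [0, 0, -15], "rotation": [0, 0, 0], "claw": 0.5}
    - {"travel": [0, 0, -15], "rotation": [0, 0, 0], "claw": 0.5}
    - {"travel": [0, 0, -15], "rotation": [0, 0, 0], "claw": 0.5}
    - {"travel": [0, 0, -11], "rotation": [0, 0, 0], "claw": 0.5}
    - {"travel": [0, 0, 0], "rotation": [0, 0, 0], "claw": 0.35}
    - {"travel": [0, 0, 0], "rotation": [0, 0, 0], "claw": 0.2}
    - {"travel": [0, 0, 0], "rotation": [0, 0, 0], "claw": 0.2}
    - {"travel": [0, 0, 0], "rotation": [0, 0, 0], "claw": 0.2}

```text
clock: 15.3
eef_pos: [0.5237, 0.0718, 0.0336]
tool_rot: [-0.312, -2.061, 2.061]
force: [0.1, -0.3, -0.4]
grip_width: 0.0171
```

```bash
python3 -c "
from st import *
tcp(); meas(arm.camera('wrist'))"
```

```text
tcp stand [ 54.0316 -21.7423] [0.5237 0.0718 0.0336] yaw -107.14848137564157 F [ 0.2964  0.175  -0.3594] w 0.017119485855819423 t 15.3
bar 9047 [[49.5, -67.5], [55.3, 27.6], [61.2, 80.4]]
    [54.8  5.2] [ 33.6 154.4] 7.8
mark 0 
lever 10536 [[22.6, -15.1], [72.0, 17.6], [132.3, 22.3]]
    [77.5  1.3] [ 42.7 115. ] 89.9
```

Call:
play_rows:
  deltas:
    - {"travel": [-0.9, -2.9, 0], "rotation": [0, 0, 0], "claw": 0.2}
    - {"travel": [-0.9, -2.9, 0], "rotation": [0, 0, 0], "claw": 0.2}
    - {"travel": [-0.9, -2.9, 0], "rotation": [0, 0, 0], "claw": 0.2}
    - {"travel": [-0.9, -2.9, 0], "rotation": [0, 0, 0], "claw": 0.2}
    - {"travel": [-0.9, -2.9, 0], "rotation": [0, 0, 0], "claw": 0.2}
    - {"travel": [-0.9, -2.9, 0], "rotation": [0, 0, 0], "claw": 0.2}
    - {"travel": [-0.9, -2.9, 0], "rotation": [0, 0, 0], "claw": 0.2}
    - {"travel": [-0.9, -2.9, 0], "rotation": [0, 0, 0], "claw": 0.2}
    - {"travel": [-0.9, -2.9, 0], "rotation": [0, 0, 0], "claw": 0.2}
    - {"travel": [-0.9, -2.9, 0], "rotation": [0, 0, 0], "claw": 0.2}
    - {"travel": [-0.9, -2.9, 0], "rotation": [0, 0, 0], "claw": 0.2}
    - {"travel": [0, 0, 0], "rotation": [0, 0, 0], "claw": 0.2}
    - {"travel": [0, 0, 0], "rotation": [0, 0, 0], "claw": 0.2}

```text
clock: 16.65
eef_pos: [0.5135, 0.0397, 0.0331]
tool_rot: [-0.311, -2.06, 2.061]
force: [1.6, 2.8, 2.8]
grip_width: 0.0173
```

```bash
cat >> st.py <<'E'
def barx(p,y0=30,y1=80):
    X,u,v=pts(p); s=S(X)*1000; z=X[:,2]; m=(z>.053)&(z<.063)&(s[:,0]>40)&(s[:,0]<145)&(s[:,1]>y0)&(s[:,1]<y1)
    b=s[m]; print("bar far part n",len(b),"x mid",np.percentile(b[:,0],[1,50,99]).round(1), "rect",cv2.minAreaRect(b.astype(np.float32)))
E
python3 -c "
from st import *
tcp(); p=arm.camera('wrist'); save(p,'w7'); meas(p); barx(p)
for n in ('top','side'): print(n); meas(arm.camera(n))"
```

```text
tcp stand [ 87.8153 -22.1321] [0.5135 0.0397 0.0331] yaw -107.15795748891908 F [-3.1803  0.701   2.8364] w 0.017296674372139817 t 16.65
bar 9134 [[79.2, -67.4], [85.2, 26.9], [91.1, 79.9]]
    [84.   4.9] [ 40.1 153.6] 9.9
mark 0 
lever 10730 [[22.6, -15.4], [78.7, 17.6], [132.4, 22.3]]
    [77.4  1.4] [ 42.7 115. ] 89.8
bar far part n 4181 x mid [79.3 85.2 91. ] rect ((85.13489532470703, 55.00918197631836), (49.9787712097168, 12.049980163574219), 89.93801879882812)
top
bar 39 [[79.6, 53.6], [84.6, 69.0], [90.8, 80.8]]
    [85.4 67.1] [28.5 11.7] 89.8
mark 0 
lever 9 [[20.5, 14.2], [28.0, 17.1], [33.7, 19.0]]
side
bar 204 [[71.3, -69.5], [81.9, 5.2], [97.5, 85.2]]
    [81.4  8.6] [ 31.5 159.6] 3.9
mark 25 [[82.2, -101.5], [87.0, -91.8], [91.2, -83.8]]
    [ 86.6 -92.9] [18.7  7.9] 81.6
lever 98 [[22.9, -18.1], [57.8, 18.2], [99.0, 25.5]]
    [69.9  3. ] [45.8 99.5] 88.9
```

View pics/w7.png

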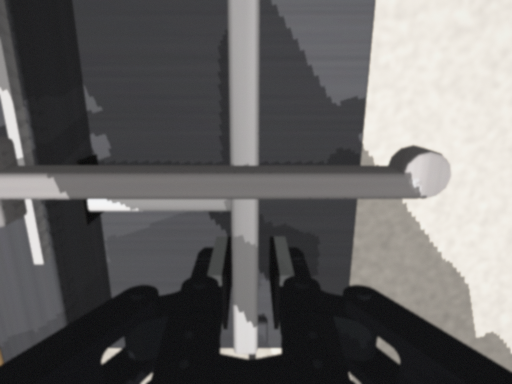

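Call:
play_rows:
  deltas:
    - {"travel": [-0.4, -1.4, 0], "rotation": [0, 0, 0], "claw": 0.2}
    - {"travel": [-0.4, -1.4, 0], "rotation": [0, 0, 0], "claw": 0.2}
    - {"travel": [0, 0, 0], "rotation": [0, 0, 0], "claw": 0.2}
    - {"travel": [0, 0, 0], "rotation": [0, 0, 0], "claw": 0.2}

```text
clock: 17.2
eef_pos: [0.5127, 0.0373, 0.033]
tool_rot: [-0.311, -2.061, 2.061]
force: [2.0, 3.7, 3.5]
grip_width: 0.0172
```

```bash
python3 -c "
from st import *
tcp(); p=arm.camera('wrist'); barx(p)
ims=[]
for n in ('side','top'):
    p=arm.camera(n)
    W=lambda x,y,z: np.r_[O+x*ex+y*ey,z]
    for q in ('mark','bar_mid'):
        for o in arm.trace(p,q)[:1]:
            X,_,_=pts(p,o['region']); s=S(X)*1000; k=X[:,2]>.035; print(n,q,o['confidence'],o['box'],np.median(s[k],0) if k.any() else '', np.percentile(s[k],[5,95],0).round(1).tolist() if k.any() else '')
    im=p['pixels'].copy(); c=proj(p,W(.088,-.08,.058)); x,y=int(c[0]),int(c[1]); S_=8
    cr=cv2.resize(im[y-32:y+32,x-24:x+24],None,fx=S_,fy=S_,interpolation=2)
    a=[(proj(p,W(.0885,yy,.058))-[x-24,y-32]+.5)*S_ for yy in (.04,-.105)]
    cv2.line(cr,tuple(int(i) for i in a[0]),tuple(int(i) for i in a[1]),(255,0,0),1); ims.append(cr)
cv2.imwrite('pics/c8.png',np.hstack(ims)[:,:,::-1])
"
```

```text
tcp stand [ 90.3334 -22.154 ] [0.5127 0.0373 0.033 ] yaw -107.13527479547041 F [-4.0994  0.8616  3.4932] w 0.017189508636466667 t 17.2
bar far part n 4185 x mid [81.8 87.7 93.5] rect ((87.64222717285156, 55.02439498901367), (12.018765449523926, 49.89347457885742), 0.16796168684959412)
side bar_mid 0.71 [239.0, 194.3, 295.7, 228.0] [82.2723  0.9788] [[78.7, -68.6], [90.1, 79.5]]
top bar_mid 0.6 [261.7, 181.1, 268.6, 188.1] [87.7431 69.1651] [[82.9, 58.9], [92.6, 77.7]]
```

View pics/c8.png

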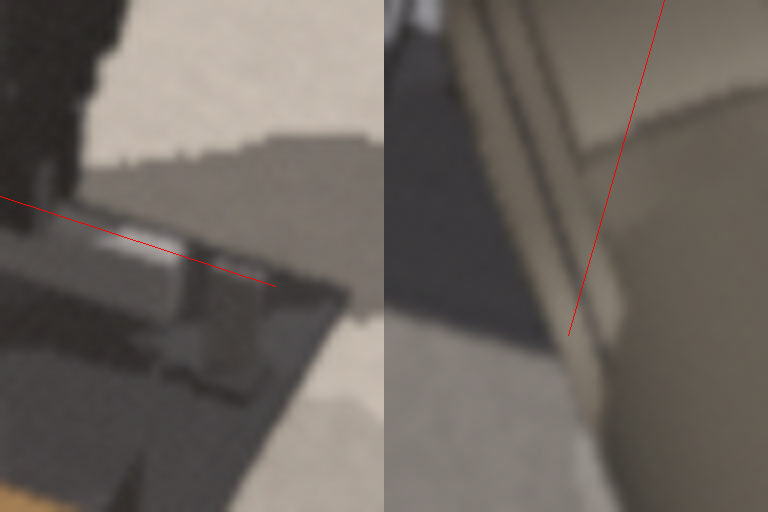

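Call:
play_rows:
  deltas:
    - {"travel": [2.8, -1.2, 0], "rotation": [0, 0, 0], "claw": 0.2}
    - {"travel": [2.9, -0.9, 0], "rotation": [0, 0, 0], "claw": 0.2}
    - {"travel": [2.9, -0.9, 0], "rotation": [0, 0, 0], "claw": 0.2}
    - {"travel": [2.9, -0.9, 0], "rotation": [0, 0, 0], "claw": 0.2}
    - {"travel": [2.9, -0.9, 0], "rotation": [0, 0, 0], "claw": 0.2}
    - {"travel": [2.9, -0.9, 0], "rotation": [0, 0, 0], "claw": 0.2}
    - {"travel": [2.9, -0.9, 0], "rotation": [0, 0, 0], "claw": 0.2}
    - {"travel": [2.9, -0.9, 0], "rotation": [0, 0, 0], "claw": 0.2}
    - {"travel": [2.9, -0.9, 0], "rotation": [0, 0, 0], "claw": 0.2}
    - {"travel": [2.9, -0.9, 0], "rotation": [0, 0, 0], "claw": 0.2}
    - {"travel": [2.9, -0.9, 0], "rotation": [0, 0, 0], "claw": 0.2}
    - {"travel": [2.9, -0.9, 0], "rotation": [0, 0, 0], "claw": 0.2}
    - {"travel": [2.9, -0.9, 0], "rotation": [0, 0, 0], "claw": 0.2}
    - {"travel": [2.9, -0.9, 0], "rotation": [0, 0, 0], "claw": 0.2}

```text
clock: 18.95
eef_pos: [0.5506, 0.025, 0.0317]
tool_rot: [-0.304, -2.058, 2.059]
force: [-5.3, 6.5, 2.0]
grip_width: 0.0172
```

```bash
python3 -c "
from st import *
tcp(); p=arm.camera('wrist'); barx(p,50); meas(p)"
```

```text
tcp stand [90.95   17.6675] [0.5506 0.025  0.0317] yaw -107.08283291165938 F [-4.6224 -6.9496  2.0066] w 0.01716549157744713 t 18.95
bar far part n 2103 x mid [82.4 88.2 93.9] rect ((88.16348266601562, 64.9877700805664), (29.973833084106445, 11.874473571777344), 89.51460266113281)
bar 5900 [[82.4, -33.1], [88.2, 41.9], [94.0, 82.9]]
    [90.8 23.5] [121.8  17.3] 90.0
mark 0 
lever 9975 [[22.5, 23.2], [80.1, 34.8], [132.4, 38.9]]
    [77.5 23. ] [114.9  32.9] 0.1
```

Call:
play_rows:
  deltas:
    - {"travel": [2.9, -0.9, 0], "rotation": [0, 0, 0], "claw": 0.2}
    - {"travel": [2.9, -0.9, 0], "rotation": [0, 0, 0], "claw": 0.2}
    - {"travel": [2.9, -0.9, 0], "rotation": [0, 0, 0], "claw": 0.2}
    - {"travel": [2.9, -0.9, 0], "rotation": [0, 0, 0], "claw": 0.2}
    - {"travel": [2.9, -0.9, 0], "rotation": [0, 0, 0], "claw": 0.2}
    - {"travel": [2.4, -0.7, 0], "rotation": [0, 0, 0], "claw": 0.2}
    - {"travel": [1, -0.3, 0], "rotation": [0, 0, 0], "claw": 0.2}
    - {"travel": [0, 0, 0], "rotation": [0, 0, 0], "claw": 0.2}

```text
clock: 19.8
eef_pos: [0.5685, 0.0194, 0.0317]
tool_rot: [-0.304, -2.058, 2.059]
force: [-5.2, 6.2, 1.7]
grip_width: 0.0171
```

```bash
python3 -c "
from st import *
tcp(); p=arm.camera('wrist'); barx(p,60); meas(p)"
```

```text
tcp stand [90.9775 36.4691] [0.5685 0.0194 0.0317] yaw -107.08836266879491 F [-4.3714 -6.7768  1.74  ] w 0.017067857341246266 t 19.8
bar far part n 1287 x mid [82.4 88.1 94. ] rect ((88.14599609375, 69.9965591430664), (11.7401762008667, 19.97783851623535), 0.5850213170051575)
bar 4548 [[82.4, -15.0], [88.3, 32.2], [94.0, 83.6]]
    [90.8 33. ] [ 17.3 103.2] 0.0
mark 0 
lever 9907 [[22.5, 41.4], [80.0, 53.6], [132.3, 57.7]]
    [77.5 41.6] [115.  33.] 0.1
```

Call:
play_rows:
  deltas:
    - {"travel": [1, -0.3, 0], "rotation": [0, 0, 0], "claw": 0.2}
    - {"travel": [0, 0, 0], "rotation": [0, 0, 0], "claw": 0.2}
    - {"travel": [0, 0, 0], "rotation": [0, 0, 0], "claw": 0.2}

```text
clock: 20.15
eef_pos: [0.5686, 0.0194, 0.0317]
tool_rot: [-0.302, -2.057, 2.059]
force: [-10.3, 6.2, 5.9]
grip_width: 0.0171
```

```bash
python3 -c "
from st import *
tcp(); p=arm.camera('wrist'); barx(p,60); meas(p)"
```

```text
tcp stand [90.966  36.5179] [0.5686 0.0194 0.0317] yaw -107.07088202300125 F [ -2.932  -11.7147   5.8844] w 0.01710602898349776 t 20.15
bar far part n 1298 x mid [82.5 88.1 94. ] rect ((88.14899444580078, 69.98316955566406), (11.744025230407715, 20.050554275512695), 0.6814929842948914)
bar 4512 [[82.4, -14.8], [88.3, 32.0], [94.0, 83.6]]
    [90.8 32.8] [103.5  17.3] 90.0
mark 0 
lever 10140 [[22.6, 42.0], [80.0, 53.5], [132.4, 57.7]]
    [77.5 41.7] [ 32.8 115. ] 89.9
```

```bash
python3 -c "
from st import *
p=arm.camera('side'); save(p,'fin')
W=lambda x,y,z: np.r_[O+x*ex+y*ey,z]
c=proj(p,W(.088,-.05,.058)); x,y=int(c[0]),int(c[1])
cr=cv2.resize(p['pixels'][y-25:y+25,x-38:x+30],None,fx=11,fy=11,interpolation=2)
cv2.imwrite('pics/c9.png',cr[:,:,::-1])
X,_,_=pts(p,arm.trace(p,'pot_mid')[0]['region']); m=(X[:,2]>.066)&(X[:,2]<.082); print('pot rim',cv2.minAreaRect((X[m,:2]*1000).astype(np.float32)))
"
```

```text
pot rim ((478.5010681152344, -298.1681213378906), (93.10538482666016, 97.27545166015625), 26.359081268310547)
```

View pics/c9.png

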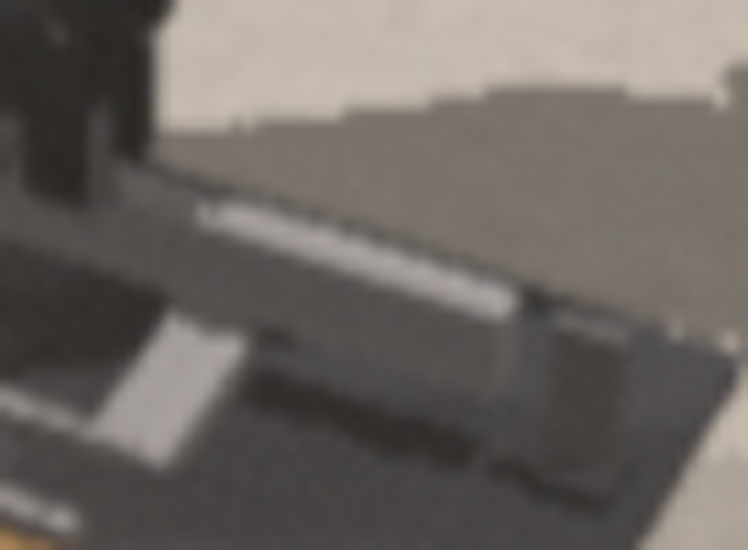

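```bash
python3 -c "
from st import *
tcp(); print(arm.hand_in())"
```

```text
tcp stand [90.9951 36.4974] [0.5686 0.0194 0.0316] yaw -107.07182480918401 F [ -3.4093 -11.5323   5.1277] w 0.016652010025817524 t 20.3
the job is handed in; nothing more can be done
None
```

The job is done and handed in at 20.3 s. The arm is still holding the crossbar in line with the pointer, with the lever closed.

- **Pot:** It stands upright on the mat. From the wrist camera its rim centre is at (475, -299) mm, against a mat centre of (474, -299) mm. The last side-camera reading gave 478.5 mm in x; that camera read about 3 mm high in x on the mat and the pot earlier, so I take this as camera bias.
- **Crossbar:** I measured it at x = 88.1 mm in the stand's frame. The pointer read 87.7 to 88.2 mm, from a single view taken before the pull. The last side picture shows the bar and the pointer blade in line. The fingers hold the bar loosely, with the spring pressing it against the inner finger, so it is not clamped.
- **Lever:** It slid about 36 mm. A further 1 mm push did not move it, and the push force rose from about 7 to 12 N, so it is against its stop.
- **Pumpkins and jar:** The arm never worked near them. I did not measure them again at the end.

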